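# Open the pipette puller and hold its carriage at the loading mark

### The arm

A 6-joint arm with a two-finger parallel gripper is mounted at the origin on the work surface. World frame = base frame: x ahead of the robot, y to its left, z up, the work surface at z = 0. Lengths are in m, angles in rad, forces in N, time in s.
With the tool pointing down it reaches from about 0.4 to 0.925 m from the base axis. Payload 3.4 kg.
Tool frame: the origin (TCP) lies at the very end of the fingers, on their centre line; the grasp point (between the pads) lies 19 mm behind it; z points along the fingers, y is the line along which they close (so a half turn about z gives the same grasp; the last joint's range is limited). The gripper opens to 85 mm and grips with 20 to 120 N. Pads are 22 mm wide; open, the fingers measure 114 mm over their backs; the gripper's body (76 mm by 85 mm) begins 54 mm behind the grasp point. The pads swing forward as they close: fully open they stand 13 mm farther back than shut.
Start: joints at [1.23, 0.307, 1.506, -0, 1.328, -0.073], TCP at [0.152, 0.555, 0.197] pointing down, gripper open.
Joint ranges: [-3.12, 3.12], [-1.05, 2.28], [0.14, 2.33], [-1.42, 4.57], [0.1, 2.73], [-2.68, 2.68]. Speed limits (rad/s): [2.57, 2.57, 3.14, 3.14, 3.14, 3.14].

### API

Orientations are given as a rotation vector (axis times angle).
In Python, from bench import r gives the robot as it stands. The module is installed in compiled form; this text tells all that it offers.
- The arm moves only by the shell command python3 -m jog 'ROWS' [FORCE]. ROWS is JSON, a list of rows, each a list of 5 numbers: the opening, from -1 (shut) to 1 (fully open), so that 0 is half open, then the shift along the tool's x, y, z in m, then the turn about the tool's z in rad. A call has exactly 10 rows; each row shifts and turns the commanded pose from where the row before left it, along the tool's axes as they then stand; what a row does not reach is not made up. A row lasts 1/10 s, in which the tool goes at most 50 mm and 8.59 degrees, less where a joint would pass 70% of its speed; a pose out of reach is approached as far as the arm can. A call is refused whole if a number of a shift passes 0.05 or a number of a turn 0.15, either way. A call with a gripper value outside its range is refused whole. The fingers move at their own pace and stop on an object; FORCE is the grip in N (left out, the last holds). Time passes only in rows, so rows that do not move let the fingers close, or fill a call up. It gives the time, the measured TCP pose, the force, the opening and the grip force at its end, in the units of the state.
- r.get_state(): the state, without advancing time (a new reading comes with each control period).
- r.read_camera(name): name is "scene" or "top" or "wrist"; returns the picture (480x640x3 uint8, red, green, blue); there is no depth.
- r.camera_info(name): a dict with "vfov" (degrees; the focal length in pixels is half the picture's height over the tangent of half this angle, whatever the lens; pixels are square), "cx", "cy" (the principal point, pixels), "cam_to_world" (4x4, takes a point from camera to world coordinates). Camera axes: x right, y down, z forward; pixel columns grow to the right and rows downward; lengths in m; the calibration is good to about 2 mm. A picture is of the moment at which its call begins: read the wrist's pose just before it. camera_info takes no time and is no camera call; for the wrist camera it gives the pose at the moment of the call.
- r.hand_in(): hands the job in; it is judged then, once.
The state is a dict: "time": time; "joint_positions": joint angles; "joint_velocities": joint speeds; "joint_efforts": joint torques, N m; "position": TCP position; "tcp_rot": TCP orientation; "wrist_force": force on the tool from outside, world axes, zero at the start; "torque": the same for the moment, N m; "grip_width": finger opening in m; "finger_force": force on a finger pad.
Only numpy, scipy, OpenCV 4.12 (cv2) and the standard library are available. Lean on these libraries where they do the work, as an engineer would, in place of code of your own. Each camera call takes 0.05 s, during which the arm holds its last target. There are 200 camera calls.

### The job

Get the pipette puller ready for a colleague to clamp in a new glass: swing its smoked cover, which has a bar handle along its free edge, up and gently back onto its stop, where it stays by itself. Then pull the spring-loaded carriage, the one with the upright finger post, out towards you until its pointer lines up with the white mark on the deck, and finish while still holding it there with the gripper, as it slides back when let go. Leave the bottle, the dish and the divided box where they stand.

Things in the scene. Friction and masses are not known exactly. Their poses are not given: they have to be found in the camera images.
- machine: The pipette puller, cream and blue, fixed, 400 (x) by 195 (y) by 124 mm high, with a keypad panel under 45 mm high out to y = -180 mm. Origin on the table under its centre, z up; x points away from the robot within 0.25 rad. Under the cover a trough (x -125 to 180, y -82 to 82 mm), black deck at z = 60, walls to z = 122 mm. Behind it two dark cover stops, out to y = 145 mm, up to z = 195 mm.
- lid (a joint): Angle of the smoked see-through cover (268 mm by 185 mm, 6 mm thick, about 0.25 to 0.5 kg): 0 closed and level over the trough, growing as it swings up, 1.85 rad on its stop, leaning back past upright. The hinge is lightly damped, not sprung: short of upright the cover falls shut if let go, past upright it sinks back onto the stop and stays there.
- lid_hinge (a point): Point on the hinge axis of the cover, middle of the cover's length. The axis runs along the machine's x, near its +y edge, 122 mm above the table. The frame turns with the cover.
- lid_handle (a point): Middle of the cover's handle: a bare steel bar 10 mm thick and 130 mm long parallel to the hinge, on two arms, 45 mm clear of the cover's free edge and 220 mm from the hinge. With the cover shut the bar is 126 mm above the table, overhanging the keypad panel on the machine's -y side, with free space round it. The round bar can turn in a pinch from above. The frame turns with the cover (x along the bar).
- carriage: The spring-return carriage on the deck in the trough: an aluminium block 50 mm (x) by 60 mm (y), 16 mm high, with an upright finger post. Its axes are parallel to the machine's; origin on the deck right below the post. It slides only along the machine's x; pulling it out means towards the machine's -x (towards the robot), by at most 85 mm. The spring pulls it home (towards +x) with about 4 N at home plus 1.3 N per 10 mm pulled.
- post (a point): Grip point on the carriage's finger post: an upright dark paddle 12 mm (x) by 26 mm (y) standing 40 mm above the block, its top 116 mm above the table; this point is on its axis, 13 mm below its top. 25 mm or more are free all round it.
- pointer (a point): Tip of the carriage's pointer, a white line 3 mm wide on a tab on the carriage's -y side, 46 mm from the post's axis in y and level with it in x.
- mark: The mark: a white line on the black deck, 3 mm (x) by 22 mm (y), 4 mm high, beside the carriage on its -y side, lying across the pulling direction 30 to 68 mm out from the pointer's home. Origin on its centre line at the end nearest the pointer; axes parallel to the machine's. The pointer lines up when its x in this frame is 0.
- reagent_bottle: Bystander: amber bottle, 60 mm across, 130 mm tall. Origin at the centre of its underside.
- dish: Bystander: closed clear plastic dish, 94 mm across, 22 mm high. Origin at the centre of its underside.
- tip_box: Bystander: grey open box with dividers, 120 by 80 mm, 45 mm high. Origin at the centre of its underside.

How it is judged:
On the way, in this order (a step that is already met when the one before it is completed fails the run):
1. the cover is swung up onto its stop (value of joint lid above 1.76 rad), for 0.2 s.
2. the carriage is pulled out to the mark and held there by the fingers (x of pointer in the frame of mark between -0.005 and 0.005 m and contact force between carriage and the fingers above 3 N and linear speed of carriage below 0.02 m/s), for 0.2 s.
At the end, for the whole second after the job is handed in: The cover rests on its stop (over 1.76 of 1.85 rad) while the fingers hold the carriage still (under 20 mm/s) against its spring (over 3 N), its pointer within 5 mm of the mark along the slide (all of step 2 and value of joint lid above 1.76 rad); the arm keeps its last pose, push and grip.
It fails at once if the cover bangs onto its stop (faster than 1.3 rad/s over its last 0.1 rad) (value of joint lid above 1.75 rad and velocity of joint lid above 1.3 rad/s).
It fails at once if the bottle, the dish or the divided box is pushed away (over 20 mm) or tipped (distance of any of reagent_bottle, dish, tip_box from where it was at the start of the episode above 0.02 m or angle between any of reagent_bottle, dish, tip_box's own z axis and vertical above 0.3 rad).
It also fails if it takes over 48 s, if anything falls off the work surface, if the arm or the gripper's body presses on something with over 40 N, if the wrist force passes 120 N, or if a joint passes its speed limit or range.

## Working session

There is one attempt and no reset: what is moved stays moved. The work goes in short steps, Python scripts to look and compute and a shell command to move; the robot and the scene stay as the last step left them, time stands still between calls to the robot, and variables do not carry over. Pictures are saved under pics/ and viewed, at most 10 in all, crops included, and the job is handed in when it is done.

```bash
mkdir -p pics; python3 - <<'E'
from bench import r
import cv2
s=r.get_state();print(s)
for n in("scene","top"):
    cv2.imwrite(f"pics/{n}0.png",r.read_camera(n)[:,:,::-1]);print(n,r.camera_info(n))
print(r.camera_info("wrist"))
E
```

```text
{'time': 0.0, 'joint_positions': array([ 1.23050450e+00,  3.07568252e-01,  1.50764789e+00, -1.26126143e-05,
        1.32839838e+00, -7.34891910e-02]), 'joint_velocities': array([ 0.00015193,  0.00038865, -0.00058494, -0.00119218, -0.00108478,
       -0.00054882]), 'joint_efforts': array([ 7.23777775e-04, -4.57545841e+01, -2.51916683e+01, -4.31409148e-07,
        1.34743075e-02,  2.22014108e-06]), 'position': array([0.1513683 , 0.55393772, 0.19589345]), 'tcp_rot': array([-4.17792098e-01, -3.11327968e+00,  3.11176224e-03]), 'wrist_force': array([ 0.19504338,  0.02828998, -0.39549214]), 'torque': array([ 0.07411304, -0.00675475,  0.01019754]), 'finger_force': 0.0, 'grip_width': 0.08516126005578815}
scene {'vfov': 49.42612064111493, 'cx': 322.5431399754917, 'cy': 241.11066592498264, 'cam_to_world': array([[-0.73818457,  0.53346743, -0.41291167,  1.00691667],
       [ 0.67456398,  0.58993903, -0.44377401,  0.47439966],
       [ 0.00685373, -0.60612247, -0.7953418 ,  1.02345796],
       [ 0.        ,  0.        ,  0.        ,  1.        ]])}
top {'vfov': 48.16115755997872, 'cx': 330.2195260002632, 'cy': 235.57338970263663, 'cam_to_world': array([[ 0.02814832, -0.98356685,  0.17833656,  0.3119543 ],
       [-0.99913926, -0.03312207, -0.02497343, -0.01434769],
       [ 0.03046992, -0.17748009, -0.98365258,  1.25885156],
       [ 0.        ,  0.        ,  0.        ,  1.        ]])}
{'vfov': 62.10957179734291, 'cx': 324.28357533847446, 'cy': 239.15283475531612, 'cam_to_world': array([[ 0.26309387,  0.91794817,  0.29690534,  0.07654096],
       [ 0.96476919, -0.24987011, -0.08237322,  0.57525117],
       [-0.00142658,  0.30811701, -0.9513474 ,  0.37385439],
       [ 0.        ,  0.        ,  0.        ,  1.        ]])}
```

View pics/top0.png

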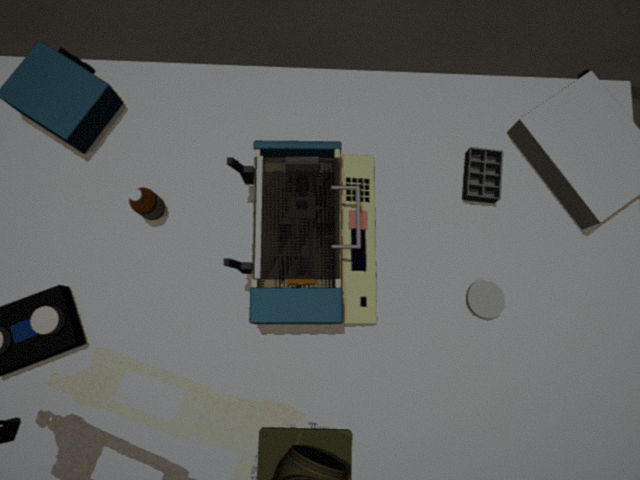

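View pics/scene0.png

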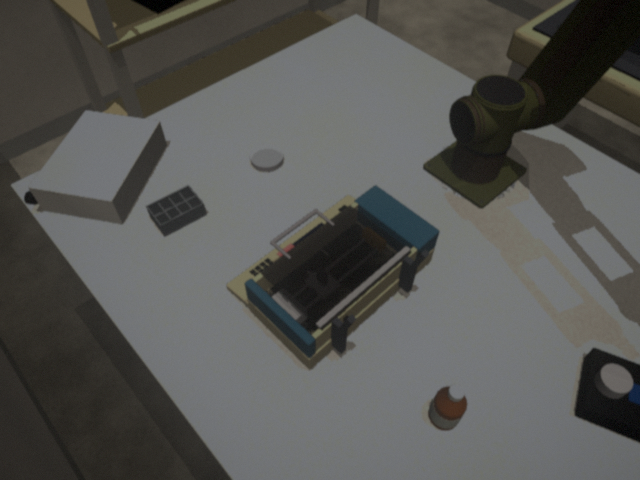

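The top view shows the machine centred near (300,232), with the handle bar from about (360,187) to (358,246). The bystanders are well clear of it. I'll locate the handle and yaw next.

```bash
cat > h.py <<'E'
import numpy as np
from bench import r
from scipy.spatial.transform import Rotation as R
def pt(info,u,v,z):
    f=240/np.tan(np.radians(info["vfov"]/2)); T=info["cam_to_world"]
    d=T[:3,:3]@[(u-info["cx"])/f,(v-info["cy"])/f,1]; o=T[:3,3]
    return o+d*(z-o[2])/d[2]
def px(info,p):
    f=240/np.tan(np.radians(info["vfov"]/2)); T=info["cam_to_world"]
    c=T[:3,:3].T@(np.array(p)-T[:3,3]); return c[:2]/c[2]*f+[info["cx"],info["cy"]]
def tool(d):  # world vector to tool axes
    return R.from_rotvec(r.get_state()["tcp_rot"]).as_matrix().T@d
E
python3 - <<'E'
from h import *
import cv2
i=r.camera_info("top")
for n,u,v,z in[("bar far",360,186,.126),("bar near",358,247,.126),("end block near-left",250,324,.124),("near-right",342,323,.124),("far l",254,142,.124),("far r",341,142,.124)]:print(n,pt(i,u,v,z).round(4))
im=cv2.imread("pics/top0.png")[120:340,210:390]
cv2.imwrite("pics/c.png",cv2.resize(cv2.convertScaleAbs(im,alpha=1.8),None,fx=2.7,fy=2.7,interpolation=cv2.INTER_CUBIC))
E
```

```text
bar far [ 0.6295 -0.1051  0.126 ]
bar near [ 0.4945 -0.1032  0.126 ]
end block near-left [0.3255 0.1182 0.124 ]
near-right [ 0.3331 -0.073   0.124 ]
far l [0.7219 0.131  0.124 ]
far r [ 0.7295 -0.0611  0.124 ]
```

View pics/c.png

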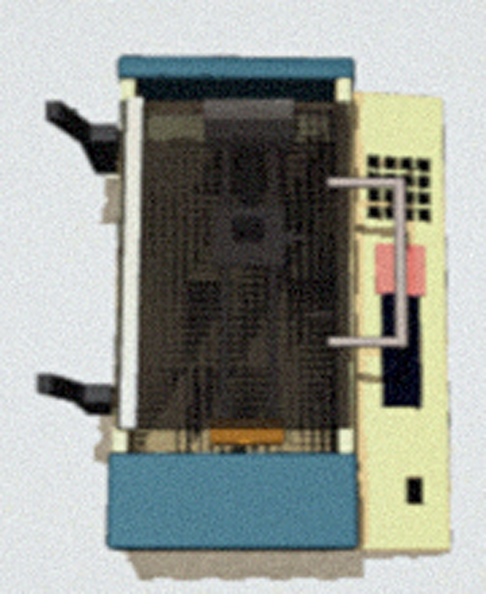

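Yaw is about 0.03 rad, the machine centre is at about (0.5275, 0.029), and the bar centre is at about (0.560, -0.104). I'll raise, turn and go over the bar.

```bash
python3 -m jog '[[0,0,0,-0.035,-0.149],[0,0,0,-0.035,-0.149],[0,-0.024,-0.042,0,0],[0,-0.024,-0.042,0,0],[0,-0.024,-0.042,0,0],[0,-0.024,-0.042,0,0],[0,-0.024,-0.042,0,0],[0,-0.024,-0.042,0,0],[0,-0.024,-0.042,0,0],[0,-0.024,-0.042,0,0]]' 60
python3 -m jog '[[0,-0.024,-0.042,0,0],[0,-0.024,-0.042,0,0],[0,-0.024,-0.042,0,0],[0,-0.024,-0.042,0,0],[0,-0.024,-0.042,0,0],[0,-0.024,-0.042,0,0],[0,-0.024,-0.042,0,0],[0,-0.024,-0.042,0,0],[0,0,0,0,0],[0,0,0,0,0]]'
python3 - <<'E'
from h import *
import cv2
i=r.camera_info("wrist");s=r.get_state()
cv2.imwrite("pics/w1.png",r.read_camera("wrist")[:,:,::-1])
R0=R.from_rotvec(s["tcp_rot"]).as_matrix()
print(s["position"],R0.round(3).tolist(),tool(np.array([.56,-.104,.107])-s["position"]).round(4))
print([px(i,p).round() for p in([.56,-.104,.126],s["position"])])
E
```

```text
time: 1.1
position: [0.3543, 0.223, 0.2666]
tcp_rot: [0.05, -3.141, 0.0]
wrist_force: [1.0, 0.2, -0.1]
grip_width: 0.0428
finger_force: 0.0
time: 2.1
position: [0.5562, -0.1059, 0.2656]
tcp_rot: [0.045, -3.139, -0.002]
wrist_force: [-0.9, -0.2, -0.0]
grip_width: 0.0422
finger_force: 0.0
[ 0.55620165 -0.10591858  0.2656441 ] [[-1.0, -0.029, -0.002], [-0.029, 1.0, 0.001], [0.002, 0.001, -1.0]] [-0.0042  0.0016  0.1586]
[array([326., 215.]), array([324., 279.])]
```

View pics/w1.png

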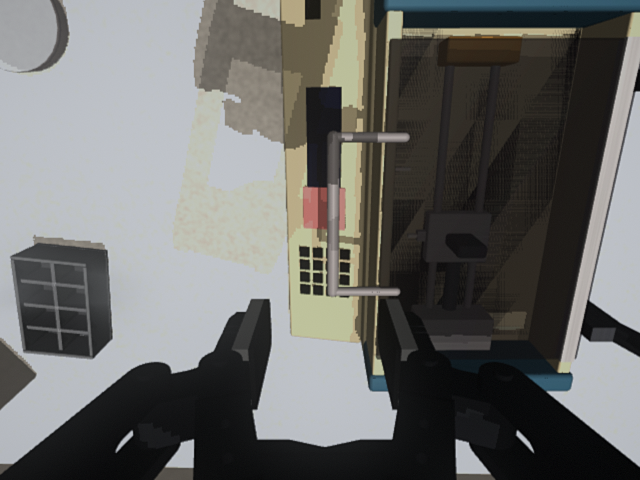

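The bar appears upright from (333,137) to (333,293), so the tool yaw is right. The middle of the bar is at (333,215).

```bash
python3 - <<'E'
from h import *
i=r.camera_info("wrist");s=r.get_state()
a,b=pt(i,333,138,.126),pt(i,333,293,.126);m=(a+b)/2
print(a,b,m,tool(m-[0,0,.019]-s["position"]).round(4))
for u,v in[(410,220),(520,40)]:print(pt(i,u,v,.116))
E
```

```text
[ 0.49804601 -0.09946781  0.126     ] [ 0.62985009 -0.09451338  0.126     ] [ 0.56394805 -0.09699059  0.126     ] [-0.0089  0.0074  0.1589]
[ 0.56441575 -0.03113534  0.116     ]
[0.42350281 0.03740129 0.116     ]
```

```bash
python3 -m jog '[[0,-0.006,0.006,0.02,0],[0,0,0,0.02,0],[0,0,0,0.02,0],[0,0,0,0.02,0],[0,0,0,0.02,0],[0,0,0,0.02,0],[0,0,0,0.02,0],[0,0,0,0.018,0],[0,0,0,0,0],[0,0,0,0,0]]' 40
python3 -m jog '[[-0.4,0,0,0,0],[-0.7,0,0,0,0],[-1,0,0,0,0],[-1,0,0,0,0],[-1,0,0,0,0],[-1,0,0,0,0],[-1,0,0,0,0],[-1,0,0,0,0],[-1,0,0,0,0],[-1,0,0,0,0]]' 40
python3 - <<'E'
from h import *
import cv2
cv2.imwrite("pics/w2.png",r.read_camera("wrist")[:,:,::-1])
print(r.get_state()["position"])
E
```

```text
time: 3.15
position: [0.5616, -0.0975, 0.1092]
tcp_rot: [0.051, -3.141, -0.001]
wrist_force: [0.2, 0.1, -0.2]
grip_width: 0.0429
finger_force: 0.0
time: 4.15
position: [0.5622, -0.0988, 0.1087]
tcp_rot: [0.049, -3.141, -0.0]
wrist_force: [-0.3, 0.2, 0.1]
grip_width: 0.0002
finger_force: 0.0
[ 0.56221189 -0.09884313  0.10878214]
```

View pics/w2.png

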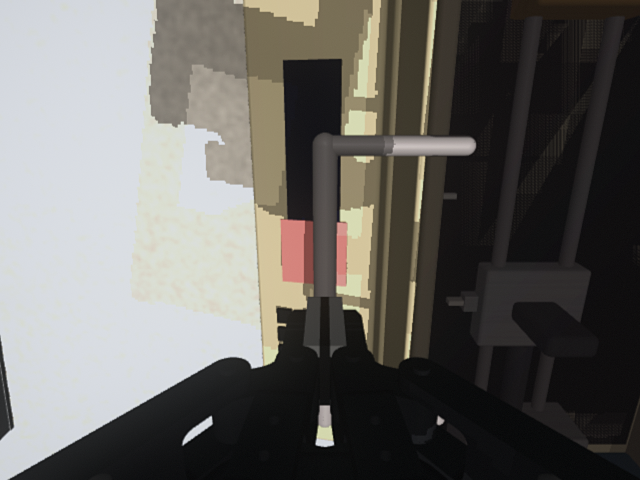

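The grip closed on nothing. In this picture the fingertips sit at v≈297, lower than the TCP projects, so I'll check the geometry numerically.

```bash
python3 - <<'E'
from h import *
i=r.camera_info("wrist");s=r.get_state();p=s["position"];R0=R.from_rotvec(s["tcp_rot"]).as_matrix()
for b in([.498,-.0995,.126],[.564,-.097,.126],[.63,-.0945,.126]):print("bar",px(i,b).round())
for t in([0,0,0],[.011,0,0],[-.011,0,0],[.011,0,-.019],[.011,0,-.04],[-.011,0,-.04],[.011,0,-.06]):print(t,px(i,p+R0@t).round())
w=r.camera_info("wrist")["cam_to_world"];print((R0.T@(w[:3,3]-p)).round(4),(R0.T@w[:3,:3]).round(3).tolist())
print(s["wrist_force"],s["grip_width"])
E
python3 - <<'E'
import cv2
im=cv2.imread("pics/w2.png")[110:460,180:480]
cv2.imwrite("pics/w2c.png",cv2.resize(cv2.convertScaleAbs(im,alpha=2.5,beta=10),None,fx=1.7,fy=1.7))
E
```

```text
bar [327. 146.]
bar [328. 298.]
bar [328. 419.]
[0, 0, 0] [324. 279.]
[0.011, 0, 0] [324. 257.]
[-0.011, 0, 0] [324. 299.]
[0.011, 0, -0.019] [324. 273.]
[0.011, 0, -0.04] [324. 294.]
[-0.011, 0, -0.04] [324. 345.]
[0.011, 0, -0.06] [324. 321.]
[ 7.780e-02  1.000e-04 -1.779e-01] [[0.001, -0.951, -0.308], [1.0, 0.0, 0.0], [-0.0, -0.308, 0.951]]
[-0.52638502  0.87854174  1.12321885] 0.00022528909737955152
```

View pics/w2c.png

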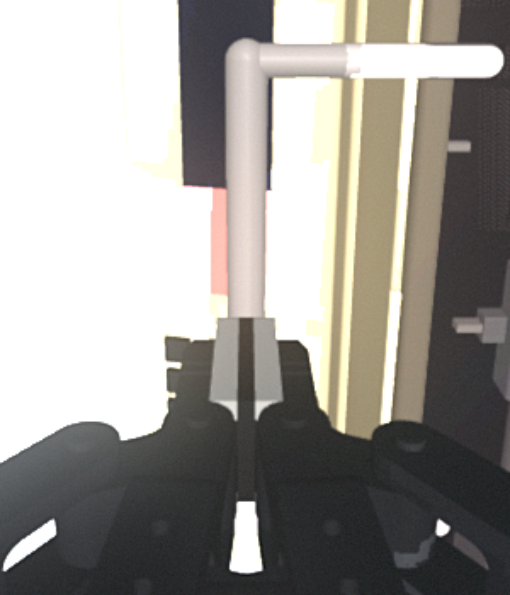

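In w1 and w2 the visible fingertips lie about 35–40 mm short of the reported TCP, so they closed above the bar. I'll open, go 35 mm lower (clear of the panel and body in either case) and close again.

```bash
python3 -m jog '[[0,0,0,0,0],[0,0,0,0,0],[0,0,0,0,0],[0,0,0,0,0],[0,0,0,0.01,0],[0,0,0,0.01,0],[0,0,0,0.01,0],[0,0,0,0.005,0],[0,0,0,0,0],[0,0,0,0,0]]' 40
python3 -m jog '[[-0.4,0,0,0,0],[-0.7,0,0,0,0],[-1,0,0,0,0],[-1,0,0,0,0],[-1,0,0,0,0],[-1,0,0,0,0],[-1,0,0,0,0],[-1,0,0,0,0],[-1,0,0,0,0],[-1,0,0,0,0]]' 40
python3 - <<'E'
from h import *
import cv2
cv2.imwrite("pics/w3.png",r.read_camera("wrist")[:,:,::-1])
E
```

```text
time: 5.2
position: [0.5622, -0.0989, 0.0735]
tcp_rot: [0.049, -3.141, -0.0]
wrist_force: [1.1, -0.7, 0.1]
grip_width: 0.0426
finger_force: 0.0
time: 6.2
position: [0.5626, -0.0988, 0.0743]
tcp_rot: [-0.049, 3.14, -0.0]
wrist_force: [-1.2, 0.9, 4.4]
grip_width: 0.0086
finger_force: 39.2
```

View pics/w3.png

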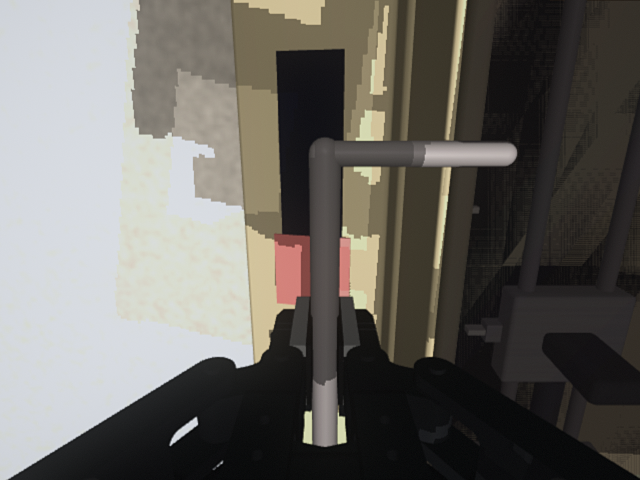

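The bar is now between the pads (323, 300–380), with 39 N of grip. Next I'll compute the arc increments in tool y and z.

```bash
python3 - <<'E'
import numpy as np
th=np.r_[0:1.61:.1,1.65,1.7,1.74,1.77,1.8,1.83,1.84]+.018
d=np.diff(np.c_[-.22*np.cos(th),-.22*np.sin(th)],axis=0)
for t,q in zip(th[1:]-.018,d.round(4)):print(round(t,2),q.tolist())
E
```

```text
0.1 [0.0015, -0.0219]
0.2 [0.0037, -0.0217]
0.3 [0.0058, -0.0212]
0.4 [0.0079, -0.0205]
0.5 [0.0099, -0.0196]
0.6 [0.0118, -0.0185]
0.7 [0.0136, -0.0173]
0.8 [0.0153, -0.0158]
0.9 [0.0168, -0.0142]
1.0 [0.0181, -0.0125]
1.1 [0.0193, -0.0106]
1.2 [0.0202, -0.0086]
1.3 [0.021, -0.0066]
1.4 [0.0215, -0.0044]
1.5 [0.0219, -0.0023]
1.6 [0.022, -0.0001]
1.65 [0.011, 0.0008]
1.7 [0.0109, 0.0013]
1.74 [0.0087, 0.0015]
1.77 [0.0065, 0.0013]
1.8 [0.0064, 0.0015]
1.83 [0.0064, 0.0017]
1.84 [0.0021, 0.0006]
```

```bash
python3 -m jog '[[-1,0,0.0015,-0.0219,0],[-1,0,0.0037,-0.0217,0],[-1,0,0.0058,-0.0212,0],[-1,0,0.0079,-0.0205,0],[-1,0,0.0099,-0.0196,0],[-1,0,0,0,0],[-1,0,0,0,0],[-1,0,0,0,0],[-1,0,0,0,0],[-1,0,0,0,0]]' 60
```

```text
time: 7.25
position: [0.5617, -0.0723, 0.1775]
tcp_rot: [0.048, -3.141, 0.004]
wrist_force: [1.6, -5.7, 0.2]
grip_width: 0.0078
finger_force: 58.9
```

```bash
python3 -m jog '[[-1,0,0.0118,-0.0185,0],[-1,0,0.0136,-0.0173,0],[-1,0,0.0153,-0.0158,0],[-1,0,0.0168,-0.0142,0],[-1,0,0.0181,-0.0125,0],[-1,0,0.0193,-0.0106,0],[-1,0,0.0202,-0.0086,0],[-1,0,0.021,-0.0066,0],[-1,0,0,0,0],[-1,0,0,0,0]]'
```

```text
time: 8.25
position: [0.5579, 0.065, 0.2857]
tcp_rot: [-0.049, 3.137, -0.003]
wrist_force: [-4.4, -4.2, 18.2]
grip_width: 0.0075
finger_force: 64.0
```

```bash
python3 -m jog '[[-1,0,0.0215,-0.0054,0],[-1,0,0.0219,-0.0033,0],[-1,0,0.022,-0.0011,0],[-1,0,0.011,0.0008,0],[-1,0,0.0109,0.0013,0],[-1,0,0.0087,0.0015,0],[-1,0,0.0065,0.0013,0],[-1,0,0.0064,0.0015,0],[-1,0,0,0,0],[-1,0,0,0,0]]'
```

```text
time: 9.25
position: [0.554, 0.1749, 0.2853]
tcp_rot: [0.049, -3.141, 0.0]
wrist_force: [3.0, -0.1, -1.3]
grip_width: 0.0072
finger_force: 63.6
```

```bash
python3 -m jog '[[-1,0,0.004,0.001,0],[-1,0,0.004,0.001,0],[-1,0,0.002,0.0005,0],[-1,0,0,0,0],[-1,0,0,0,0],[-1,0,0,0,0],[-1,0,0,0,0],[-1,0,0,0,0],[-1,0,0,0,0],[-1,0,0,0,0]]'
```

```text
time: 10.25
position: [0.5536, 0.1843, 0.2827]
tcp_rot: [0.048, -3.141, 0.002]
wrist_force: [4.9, -1.6, -5.3]
grip_width: 0.0076
finger_force: 63.2
```

```bash
python3 -m jog '[[-0.2,0,0,0,0],[0,0,0,0,0],[0,0,0,0,0],[0,0,0,-0.02,0],[0,0,0,-0.02,0],[0,0,0,-0.02,0],[0,0,0,0,0],[0,0,-0.04,0,0],[0,0,-0.04,0,0],[0,0,-0.04,0,0]]'
python3 -m jog '[[0,0,-0.035,0.02,0],[0,-0.02,0,0.04,0],[0,-0.015,0,0.04,0],[0,0,0,0.02,0],[0,0,0,0,0],[0,0,0,0,0],[0,0,0,0,0],[0,0,0,0,0],[0,0,0,0,0],[0,0,0,0,0]]'
python3 - <<'E'
from h import *
import cv2
print("post top est",pt(r.camera_info("top"),301.9,204.4,.116))
i=r.camera_info("wrist");s=r.get_state()
cv2.imwrite("pics/w4.png",cv2.convertScaleAbs(r.read_camera("wrist")[:,:,::-1],alpha=1.6))
print(s["position"],px(i,s["position"]))
E
```

```text
time: 11.25
position: [0.5562, 0.0642, 0.3425]
tcp_rot: [0.051, -3.139, -0.0]
wrist_force: [1.2, -1.1, -0.2]
grip_width: 0.0424
finger_force: 0.0
time: 12.25
position: [0.5935, 0.0311, 0.2248]
tcp_rot: [-0.049, 3.139, -0.0]
wrist_force: [-0.2, 0.3, 0.0]
grip_width: 0.0427
finger_force: 0.0
post top est [0.5861894  0.02039533 0.116     ]
[0.59352636 0.03111173 0.22479026] [323.93181484 278.61870441]
```

View pics/w4.png

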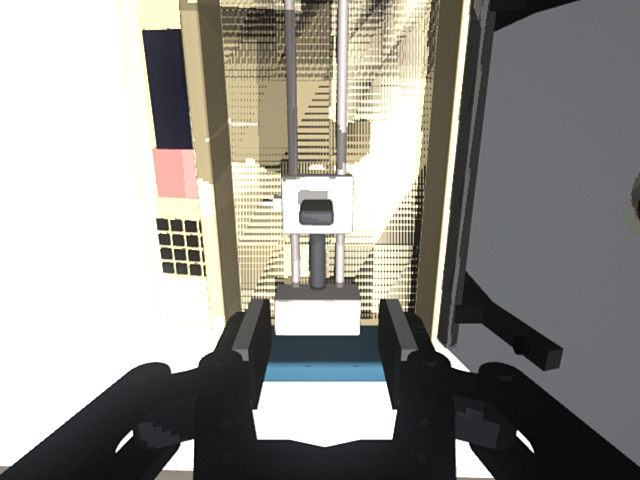

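The cover is back on its stop. The post top is at about (317,213), the pointer tab at (270,203), and the mark line at (230–258,124).

```bash
python3 - <<'E'
from h import *
i=r.camera_info("wrist");s=r.get_state()
p=pt(i,317,213,.116);print("post",p,tool(p-s["position"]).round(4))
a=pt(i,265,203,.070);m=pt(i,250,124,.064);m2=pt(i,234,124,.064)
print("pointer",a,"mark",m,m2,"dx machine",tool(m-a).round(4))
import cv2
cv2.imwrite("pics/w4c.png",cv2.resize(cv2.imread("pics/w4.png")[110:240,215:365],None,fx=4.6,fy=4.6,interpolation=cv2.INTER_CUBIC))
E
```

```text
post [0.5884574 0.0257254 0.116    ] [ 0.0053 -0.0052  0.1085]
pointer [ 0.59283505 -0.01924723  0.07      ] mark [ 0.52872766 -0.03141393  0.064     ] [ 0.529144   -0.04445916  0.064     ] dx machine [ 0.0645 -0.0101  0.0059]
```

View pics/w4c.png

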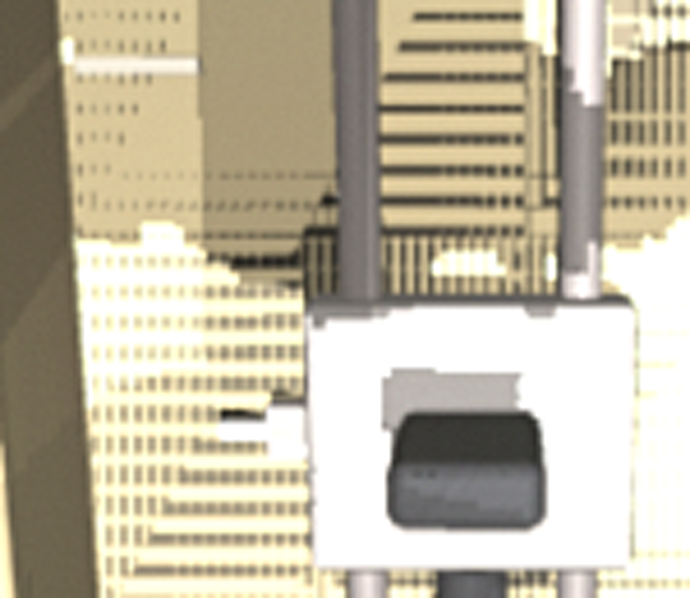

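```bash
python3 -m jog '[[0,0.002,-0.006,0.02,0],[0,0,0,0.025,0],[0,0,0,0.025,0],[0,0,0,0.025,0],[0,0,0,0.025,0],[0,0,0,0.02,0],[0,0,0,0.015,0],[0,0,0,0.012,0],[0,0,0,0.009,0],[0,0,0,0,0]]' 60
python3 -m jog '[[-0.2,0,0,0,0],[-0.5,0,0,0,0],[-1,0,0,0,0],[-1,0,0,0,0],[-1,0,0,0,0],[-1,0,0,0,0],[-1,0,0,0,0],[-1,0,0,0,0],[-1,0,0,0,0],[-1,0,0,0,0]]' 80
python3 - <<'E'
from h import *
import cv2
i=r.camera_info("wrist")
cv2.imwrite("pics/w5.png",cv2.convertScaleAbs(r.read_camera("wrist")[:,:,::-1],alpha=1.3))
E
```

```text
time: 13.3
position: [0.5906, 0.0249, 0.0467]
tcp_rot: [0.049, -3.139, -0.0]
wrist_force: [0.2, 0.3, -0.1]
grip_width: 0.0426
finger_force: 0.0
time: 14.3
position: [0.5922, 0.0247, 0.0487]
tcp_rot: [-0.049, 3.139, -0.001]
wrist_force: [-1.3, -0.5, 5.7]
grip_width: 0.0247
finger_force: 79.3
```

View pics/w5.png

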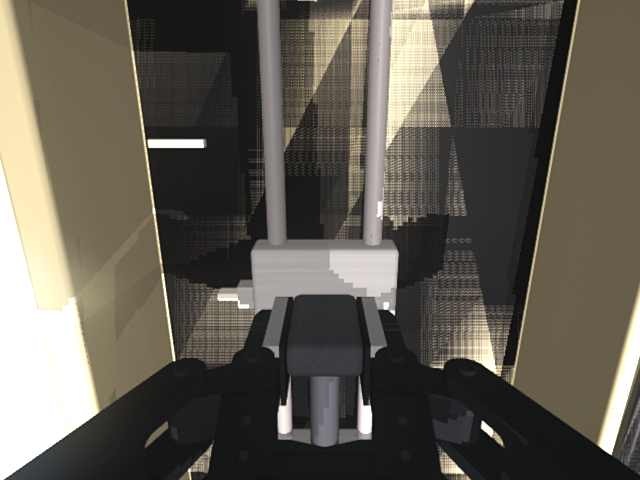

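The post is gripped (24.7 mm, 79 N). The pointer tip is at (219,297) and the mark line at (148–206,143). I'll compute the pull, solving for the pointer height from its known 46 mm offset.

```bash
cat > m.py <<'E'
from h import *
import sys
u,v,mu,mv=map(float,sys.argv[1:])
i=r.camera_info("wrist");p=r.get_state()["position"]
m=tool(pt(i,mu,mv,.064)-p)
for z in(.062,.066,.070,.074):
    q=tool(pt(i,u,v,z)-p);print(z,"tip xy",q[:2].round(4),"pull",(m[0]-q[0]).round(4))
print("mark",m.round(4),p)
E
python3 m.py 219 296 206 143
```

```text
0.062 tip xy [-0.0029 -0.0477] pull 0.0681
0.066 tip xy [-0.0009 -0.0466] pull 0.0661
0.07 tip xy [ 0.0011 -0.0454] pull 0.0641
0.074 tip xy [ 0.003  -0.0442] pull 0.0622
mark [ 0.0652 -0.0469 -0.0154] [0.59214324 0.02472842 0.04872352]
```

```bash
python3 -m jog '[[-1,0.005,0,0,0],[-1,0.01,0,0,0],[-1,0.01,0,0,0],[-1,0.01,0,0,0],[-1,0.01,0,0,0],[-1,0.01,0,0,0],[-1,0.005,0,0,0],[-1,0,0,0,0],[-1,0,0,0,0],[-1,0,0,0,0]]' 80
python3 - <<'E'
from h import *
import cv2
im=cv2.convertScaleAbs(r.read_camera("wrist")[:,:,::-1],alpha=1.3)
cv2.imwrite("pics/w6.png",cv2.resize(im[200:380,140:400],None,fx=3,fy=3,interpolation=cv2.INTER_CUBIC))
E
```

```text
time: 15.35
position: [0.5374, 0.023, 0.0488]
tcp_rot: [-0.048, 3.13, -0.0]
wrist_force: [10.7, 0.0, -3.4]
grip_width: 0.0249
finger_force: 78.8
```

View pics/w6.png

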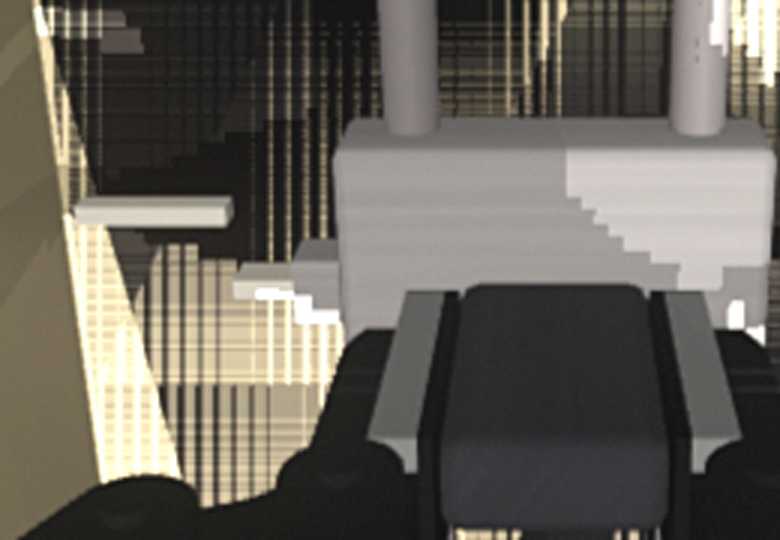

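The mark's top face is centred at (217,272) and the pointer line at (218,297.5).

```bash
python3 m.py 218 297.5 217 272
```

```text
0.062 tip xy [-0.0036 -0.0483] pull 0.0135
0.066 tip xy [-0.0016 -0.0471] pull 0.0115
0.07 tip xy [ 0.0003 -0.0459] pull 0.0095
0.074 tip xy [ 0.0023 -0.0447] pull 0.0075
mark [ 0.0098 -0.0471 -0.0153] [0.537465   0.02303826 0.04877196]
```

```bash
python3 -m jog '[[-1,0.004,0,0,0],[-1,0.004,0,0,0],[-1,0.003,0,0,0],[-1,0,0,0,0],[-1,0,0,0,0],[-1,0,0,0,0],[-1,0,0,0,0],[-1,0,0,0,0],[-1,0,0,0,0],[-1,0,0,0,0]]' 80
python3 - <<'E'
from h import *
import cv2
im=cv2.cvtColor(r.read_camera("wrist"),cv2.COLOR_RGB2GRAY);cv2.imwrite("pics/w7.png",im)
print(r.get_state()["position"])
for u in(190,200,208,222,226,230):print(u,im[270:325,u].tolist())
E
```

```text
time: 16.4
position: [0.5273, 0.0227, 0.0488]
tcp_rot: [-0.048, 3.129, -0.0]
wrist_force: [12.2, 0.4, -4.4]
grip_width: 0.0245
finger_force: 79.0
[0.52725244 0.02271462 0.04879849]
190 [28, 26, 27, 27, 28, 27, 29, 62, 99, 99, 98, 88, 56, 66, 99, 83, 76, 117, 115, 153, 232, 249, 246, 245, 247, 247, 193, 81, 93, 98, 99, 100, 99, 98, 91, 84, 98, 100, 99, 99, 139, 178, 145, 117, 107, 60, 42, 63, 112, 144, 144, 145, 119, 45, 47]
200 [25, 26, 26, 27, 27, 28, 28, 30, 29, 30, 29, 29, 45, 98, 142, 140, 128, 117, 114, 153, 233, 250, 246, 246, 247, 246, 193, 134, 188, 149, 87, 83, 84, 84, 123, 181, 183, 126, 85, 82, 84, 108, 166, 200, 176, 107, 84, 84, 96, 149, 197, 199, 169, 87, 81]
208 [25, 25, 26, 27, 26, 25, 28, 26, 28, 28, 29, 28, 29, 27, 23, 34, 78, 120, 118, 125, 152, 170, 218, 251, 250, 246, 181, 88, 131, 98, 40, 39, 40, 39, 73, 129, 129, 75, 40, 39, 40, 60, 112, 146, 123, 58, 39, 38, 49, 98, 144, 145, 119, 44, 36]
222 [25, 27, 24, 26, 28, 27, 25, 26, 29, 28, 27, 27, 29, 34, 33, 25, 29, 74, 123, 121, 118, 117, 123, 148, 173, 168, 172, 223, 254, 242, 80, 49, 57, 57, 93, 150, 152, 95, 57, 57, 56, 79, 132, 168, 145, 77, 54, 56, 65, 119, 165, 167, 139, 62, 54]
226 [26, 26, 25, 26, 25, 27, 27, 28, 29, 27, 28, 26, 27, 27, 27, 25, 27, 73, 122, 120, 117, 117, 123, 148, 173, 169, 170, 221, 255, 242, 64, 26, 34, 35, 71, 125, 126, 71, 36, 35, 35, 57, 108, 142, 119, 52, 35, 34, 44, 96, 141, 143, 115, 40, 33]
230 [25, 24, 26, 26, 25, 27, 27, 27, 28, 27, 26, 27, 28, 29, 29, 24, 25, 73, 122, 119, 118, 117, 122, 149, 173, 170, 171, 222, 255, 241, 64, 26, 33, 33, 70, 122, 123, 69, 34, 34, 32, 55, 105, 140, 117, 52, 32, 33, 42, 93, 138, 138, 112, 39, 30]
```

```bash
python3 m.py 218 296.5 212 293; python3 -m jog '[[-1,0,0,0,0],[-1,0,0,0,0],[-1,0,0,0,0],[-1,0,0,0,0],[-1,0,0,0,0],[-1,0,0,0,0],[-1,0,0,0,0],[-1,0,0,0,0],[-1,0,0,0,0],[-1,0,0,0,0]]'
```

```text
0.062 tip xy [-0.0031 -0.0482] pull 0.0027
0.066 tip xy [-0.0012 -0.0471] pull 0.0008
0.07 tip xy [ 0.0008 -0.0459] pull -0.0012
0.074 tip xy [ 0.0028 -0.0447] pull -0.0032
mark [-0.0004 -0.0502 -0.0152] [0.52725244 0.02271462 0.04879849]
time: 17.45
position: [0.5273, 0.0227, 0.0488]
tcp_rot: [-0.048, 3.129, -0.0]
wrist_force: [12.1, 0.7, -4.7]
grip_width: 0.0249
finger_force: 79.0
```

```bash
python3 -c "
from bench import r
print(r.hand_in())"
```

```text
the job is handed in; nothing more can be done
None
```

I handed the job in with the cover back on its stop and the gripper still holding the carriage, its pointer within about 1 mm of the mark by my measurement; no verdict came back, the cover was last seen open just before the pull, and I viewed 11 pictures, one over the limit of 10.

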